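Seat the keyed shaft in the blower pulley

ROBOT

A 7-joint arm with a two-finger parallel gripper is mounted at the origin on the work surface. World frame = base frame: x ahead of the robot, y to its left, z up, the work surface at z = 0. Lengths are in m, angles in rad, forces in N, time in s.
With the tool pointing down it reaches from about 0.425 to 0.95 m from the base axis. Payload 4.7 kg.
Tool frame: the origin (TCP) lies midway between the tips of the shut fingers; the grasp point (between the pads) lies ctrl.tcp_to_grasp behind it (ctrl.tcp_to_grasp is the distance from the TCP to the grasp point, in m); z points along the fingers, y is the direction in which the jaws open and shut (so a half turn about z gives the same grasp; the last joint's range is limited). The gripper opens to 85 mm and grips with 20 to 120 N. Pads are 22 mm wide; open, the fingers measure 114 mm over their backs; the gripper's body (76 mm by 85 mm) begins 54 mm behind the grasp point. The pads swing forward as they close: fully open they stand 13 mm farther back than shut.
Start: joints at [1.209, 0.469, -0.049, 1.532, 0.024, 1.141, -0.082], TCP at [0.221, -0.638, 0.231] pointing down, gripper open.
Joint ranges: [-2.59, 2.59], [-0.33, 1.99], [-1.39, 1.29], [0.1, 2.45], [-1.04, 4.18], [0.21, 1.99], [-2.66, 2.66]. Speed limits (rad/s): [2.57, 2.57, 3.14, 3.14, 3.14, 3.14, 3.14].

INTERFACE

Orientations are given as a rotation vector (axis times angle).
In Python, from plant import ctrl gives the robot as it stands.
- The arm moves only by the tool drive_tool, never from a script. Its argument "plan" is one flat list of numbers, 5 for each row, row after row: the opening, from 0 (shut) to 1 (fully open), then the shift along the world's x, y, z each as a share of 12 cm, from -1 to 1, then the turn about the world's z as a share of pi rad, from -1 to 1. In form: [fingers, x, y, z, spin, fingers, x, y, z, spin, ...]. A call has 1 to 10 rows; each row is the pose to reach, as a shift and turn from the pose commanded when the call began, turning the shorter way round; what a row does not reach only later rows make up. A row lasts 1/10 s, in which the tool goes at most 50 mm and 8.59 degrees, less where a joint would pass 70% of its speed; a pose out of reach is approached as far as the arm can. A call with a number of a shift or a turn outside -1 to 1 is refused whole. A call with a gripper value outside its range is refused whole. The fingers move at their own pace and stop on an object; "squeeze" is the grip in N (left out, the last holds). Time passes only in rows, so rows that repeat a pose let the fingers close. It gives the time, the measured TCP pose, the force and the opening at its end, in the units of the state.
- ctrl.get_obs(): the state, without advancing time (a new reading comes with each control period).
- ctrl.get_image(name): name is "scene" or "top" or "wrist"; returns the picture (480x640x3 uint8, red, green, blue); there is no depth.
- ctrl.get_calibration(name): a dict with "camera_matrix" (3x3 intrinsics, pixels), "rvec" (rotation vector, rad) and "tvec" (3), from world to camera coordinates, as OpenCV has them. Camera axes: x right, y down, z forward; pixel columns grow to the right and rows downward; lengths in m; the calibration is good to about 2 mm. A picture is of the moment at which its call begins: read the wrist's pose just before it. get_calibration takes no time and is no camera call; for the wrist camera it gives the pose at the moment of the call.
- ctrl.finish_job(): hands the job in, once; it reports no verdict.
Trained networks look in the newest picture that a camera, given by its name, has taken for a name from the list of things; names that differ only in an ending like _2 or _b are one class to them, and where a whole thing is asked for, a point or a joint stands for the part that bears it (a point fixed in the world has none). Each returns a list of dicts, best first, with "confidence" (0 to 1); they miss things now and then, are a little off and sometimes report something else, mostly with a low value. They report only what shows in the picture. A call takes as long as a camera call. They do not tell look-alikes from the thing itself.
- ctrl.outline_of(camera, label): "pixels" (480x640 bool, what is visible of it) and "box" ([left, top, width, height] in pixels, round what is visible of it).
The state is a dict: "time_s": time; "joint_pos": joint angles; "qvel": joint speeds; "effort": joint torques, N m; "tcp_pos": TCP position; "eef_rot": TCP orientation; "ft_force": force on the tool from outside, world axes, zero at the start; "ft_torque": the same for the moment, N m; "grip_width": finger opening in m.
Only numpy, scipy, OpenCV 4.12 (cv2) and the standard library are available. Lean on these libraries where they do the work, as an engineer would, in place of code of your own. Each camera call takes 0.05 s, during which the arm holds its last target.

TASK

Lift the lid of the green case until it rests open on its stop, take out the keyed shaft, and push it into the hub of the red blower pulley, turning it until its key slips into the keyway, then keep pushing against the spring until the collar sits on the hub's face. Finish while still holding the shaft pressed fully home (the smith will pin it), with the lid left open and the other tools on the bench undisturbed.

Things in the scene. Friction and masses are not known exactly. Their poses are not given: they have to be found in the camera images.
- case: fixed green steel case, 140 mm (x) by 170 mm (y), walls 75 mm high, shut by a lid 35 mm deep. Origin: centre of its underside, on the bench; x points to the hinged rear wall, z up. In its middle a wooden cradle, top 51 mm above the bench, holds the upright shaft; lift the shaft 50 mm to clear the cradle, 70 mm to clear the walls
- lid_bar (a point): middle of the round brass bar handle on the lid's front wall, 10 mm thick, 90 mm between its end posts, its axis 35 mm in front of that wall (30 mm free gap) and 95 mm above the bench when shut. The point moves with the lid; y runs along the bar; lid shut, x points level to the hinge and z up
- lid_hinge (a point): middle of the lid's hinge line, fixed on the case at the top of its rear wall, 75 mm above the bench. y runs along the hinge line, x points outward from the rear wall, z up. With the lid shut the bar handle is at x = -175 mm, z = +20 mm from here
- lid (a joint): lid opening in rad: 0 shut, 1.9 open, leaning on its stop; growing values lift the bar up and over towards the hinge side. The lid weighs about 0.3 kg and its hinge runs freely: let go below about 1.4 rad it falls shut, beyond that it falls back on its stop and stays
- shaft_head (a point): centre of the shaft's square steel head, 28 x 28 mm, 45 mm tall. z points up the shaft, x to the side with the brass key (a brass inlay on top of the head points there too); the flat sides face x and y. Starts upright in the shut case, 79.5 mm above the bench, key towards the case's hinge within 4 degrees
- shaft: the whole keyed shaft, about 0.45 kg; origin at the centre of its foot, 70.5 mm below the head's centre, axes as the head's. From the foot: round shaft 24 mm thick (4 mm chamfer) up to 42 mm, collar 34 mm across from 42 to 48 mm, head from 48 to 93 mm. Brass key 8 mm wide, on the +x side out to 22 mm from the axis, from 16 mm above the foot up to the collar's top
- shaft_collar (a point): centre of the underside of the shaft's collar, 28.5 mm below the head's centre; axes as the head's
- hub: fixed red belt pulley 140 mm across on a 150 mm square plate, 28 mm high together, with a dark steel hub 68 mm across standing up to 75 mm above the bench; it does not turn. Origin: centre of its underside; z up, x points along the keyway slot
- hub_mouth (a point): centre of the bore at the hub's top face, 75 mm above the bench; z up, x along the keyway. Bore 26.4 mm across; keyway 10.5 mm wide, cut through the hub's side over its whole height. Key off the slot: the shaft enters 16 mm, then the key rides on the face. Key in the slot: it goes on to 30 mm, meets the plunger, and 12 mm more sets the collar on the face
- plunger (a joint): how far (m) the sprung brass plunger in the bore is pressed down: 0 at rest, 0.012 when the collar sits on the hub's face. The spring pushes back with 8 N at first and 14 N at 0.012, more than the shaft weighs, so the shaft rises again if let go
- hammer: a loose hammer lying on the bench in front of the other things; leave alone
- wrench: a loose steel wrench lying at the far side; leave alone
- trowel: a loose trowel with a wooden handle lying flat; leave alone
- oilcan: a loose yellow can, 52 mm across and 110 mm tall, standing near the pulley; leave alone
- drift: a loose square steel bar 110 x 14 x 14 mm, lying between the case and the pulley; leave alone
- flatter: a loose dark steel block 50 x 50 x 40 mm; leave alone
- collar: a loose steel ring 60 mm across and 20 mm high lying on the bench; leave alone
- pot: a loose terracotta pot 70 mm across and 70 mm tall; leave alone
Things that resemble listed ones, but are neither listed nor needed, are in the scene too. What is shaped like the case but orange is not meant.

How it is judged:
On the way, in this order (a step that is already met when the one before it is completed fails the run):
1. the lid rests open on its stop (value of joint lid above 1.75 rad), for 0.3 s.
2. the shaft is lifted out of the case (height (world z) of shaft_collar above 0.115 m), for 0.1 s.
3. the key has slipped into the keyway (z of shaft_collar in the frame of hub_mouth below 0.02 m and horizontal distance between shaft_collar and hub_mouth below 0.004 m), for 0.1 s.
At the end, for the whole second after the job is handed in: The lid is open beyond 1.75 rad; the collar's underside is within 3 mm of the hub's face and 4 mm of its centre, the shaft upright within 0.12 rad, the plunger pressed in more than 9 mm, and the gripper still on the shaft (more than 2 N) (value of joint lid above 1.75 rad and z of shaft_collar in the frame of hub_mouth below 0.003 m and horizontal distance between shaft_collar and hub_mouth below 0.004 m and angle between shaft_head's own z axis and vertical below 0.12 rad and value of joint plunger above 0.009 m and contact force between the fingers and shaft above 2 N); the arm keeps its last pose, push and grip.
It fails at once if one of the other things on the bench is moved more than 40 mm (distance of any of hammer, wrench, trowel, oilcan, drift, flatter, collar, pot from where it was at the start of the episode above 0.04 m).
It also fails if it takes over 72 s, if anything falls off the work surface, if the arm or the gripper's body presses on something with over 40 N, if the wrist force passes 120 N, or if a joint passes its speed limit or range.

## Working session

There is one attempt and no reset: what is moved stays moved. The work goes in short steps, Python scripts to look and compute and a tool call to move; the robot and the scene stay as the last step left them, time stands still between calls to the robot, and variables do not carry over. Pictures are saved under pics/ and viewed, and the job is handed in when it is done.

Besides the shell and the picture viewer there is one more tool, called after "Request:" as a command line: name --argument value ..., lists and objects as JSON in quotes. drive_tool: Moves the arm, as the interface text tells. Shift numbers are shares of 12 cm and turn numbers shares of pi rad, none past 1 either way. Its arguments: {"type":"object","properties":{"plan":{"type":"array"},"squeeze":{"type":"number"}},"required":["plan"]}

```bash
ls; mkdir -p pics; cat > h.py <<'E'
import numpy as np, cv2
from plant import ctrl
def snap(n,f):
    im=ctrl.get_image(n); cv2.imwrite('pics/'+f,im[:,:,::-1]); return im
def cal(n):
    c=ctrl.get_calibration(n); R=cv2.Rodrigues(np.array(c['rvec'],float))[0]
    return np.array(c['camera_matrix'],float),R,np.array(c['tvec'],float).ravel()
def ray(n,u,v,z):
    K,R,t=cal(n); d=R.T@np.linalg.solve(K,[u,v,1]); o=-R.T@t
    return o+d*(z-o[2])/d[2]
def proj(n,p):
    K,R,t=cal(n); q=K@(R@np.array(p,float)+t); return q[:2]/q[2]
E
python3 - <<'E'
from h import *
for n in ('scene','top','wrist'):
    snap(n,n+'0.png'); K,R,t=cal(n); print(n,K[0,0],-R.T@t, R[2])
o=ctrl.get_obs(); print({k:np.round(v,3) for k,v in o.items()}, ctrl.tcp_to_grasp)
E
```

```text
pics
scene 505.7163131744281 [1.16394903 0.42501718 1.03595257] [-0.52134448 -0.32420649 -0.78936055]
top 474.61541937512396 [0.36886916 0.04014131 1.39093713] [ 0.13212827 -0.00555855 -0.99121704]
wrist 386.4867497888491 [ 0.29813974 -0.61030858  0.37318912] [-0.29904778 -0.10237711 -0.94873039]
{'time_s': np.float64(0.15), 'joint_pos': array([ 1.209,  0.469, -0.049,  1.533,  0.024,  1.141, -0.082]), 'qvel': array([-0.001, -0.003, -0.   , -0.004,  0.001,  0.   ,  0.   ]), 'effort': array([ 0.0000e+00, -5.1076e+01, -4.7000e-02, -2.3798e+01,  1.1000e-02,
        5.0000e-03,  0.0000e+00]), 'tcp_pos': array([ 0.22 , -0.638,  0.23 ]), 'eef_rot': array([-3.097, -0.52 ,  0.   ]), 'ft_force': array([-0.263,  0.086,  0.089]), 'ft_torque': array([ 0.053, -0.043, -0.023]), 'grip_width': np.float64(0.085)} 0.0187
```

View pics/scene0.png

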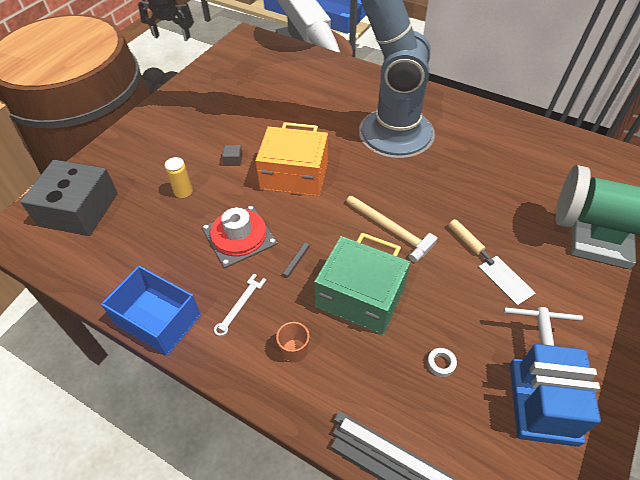

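View pics/top0.png

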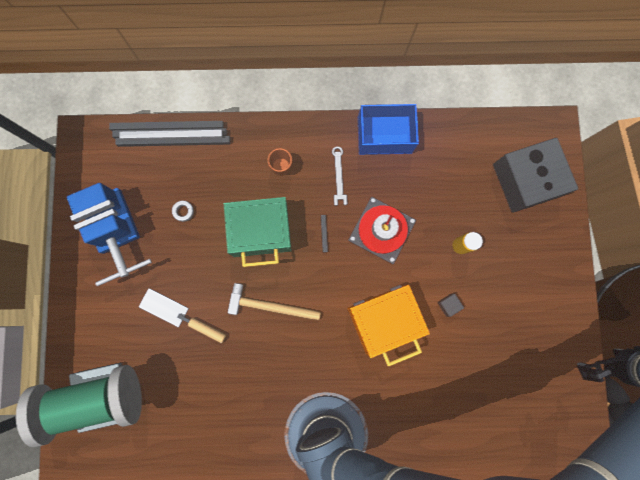

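View pics/wrist0.png

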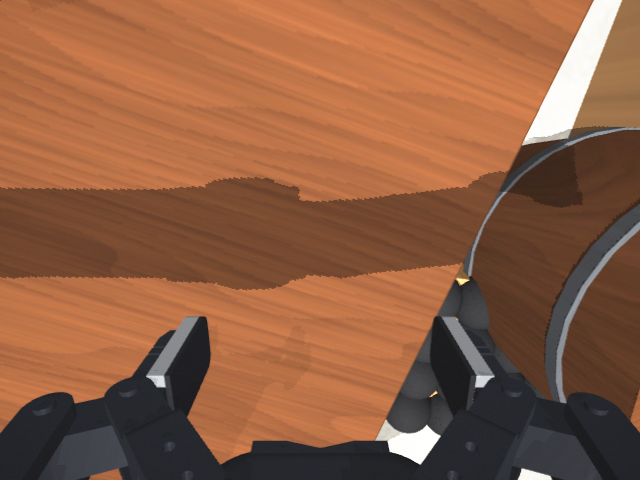

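```bash
python3 - <<'E'
from h import *
for n in ('top','scene'):
    im=ctrl.get_image(n)
    for l in ('case','lid_bar','hub','hub_mouth'):
        for d in ctrl.outline_of(n,l):
            ys,xs=np.nonzero(d['pixels']); print(n,l,round(d['confidence'],2),d['box'],xs.mean().round(1),ys.mean().round(1))
            if d['confidence']>.3: np.save(f"pics/{n}_{l}_{int(xs.mean())}.npy",d['pixels'])
    x=(200,180) if n=='top' else (190,190)
    c=im[x[1]:x[1]+100,x[0]:x[0]+230] if n=='top' else im[190:340,190:420]
    cv2.imwrite(f'pics/crop_{n}.png',cv2.resize(c,None,fx=3.4,fy=3.4,interpolation=cv2.INTER_CUBIC)[:,:,::-1])
E
```

```text
top case 0.95 [224.4, 195.9, 63.5, 71.5] 256.6 228.2
top case 0.64 [346.1, 282.3, 81.5, 84.9] 388.1 323.2
top lid_bar 0.98 [223.4, 195.8, 67.7, 71.5] 256.1 227.4
top lid_bar 0.64 [349.5, 285.6, 76.2, 78.6] 389.0 322.5
top lid_bar 0.21 [229.2, 282.8, 89.8, 38.3] 266.9 305.6
top hub 0.83 [348.0, 196.8, 66.8, 68.1] 381.2 229.9
top hub 0.63 [173.7, 203.6, 19.0, 17.8] 181.8 210.4
top hub_mouth 0.93 [348.9, 200.0, 66.7, 64.2] 381.4 230.1
top hub_mouth 0.74 [451.6, 231.1, 31.7, 22.7] 466.5 242.8
scene case 0.97 [254.6, 123.0, 75.3, 72.4] 293.1 159.5
scene case 0.91 [314.3, 232.5, 93.9, 100.7] 362.4 282.3
scene lid_bar 0.81 [255.2, 121.2, 73.0, 58.0] 292.8 150.4
scene lid_bar 0.72 [314.9, 234.3, 95.8, 87.2] 363.3 275.6
scene lid_bar 0.33 [278.0, 322.6, 28.1, 38.7] 293.6 340.9
scene hub 0.95 [204.2, 205.1, 77.8, 62.3] 238.9 235.1
scene hub_mouth 0.65 [201.6, 206.1, 76.0, 58.3] 238.8 235.2
```

View pics/crop_top.png

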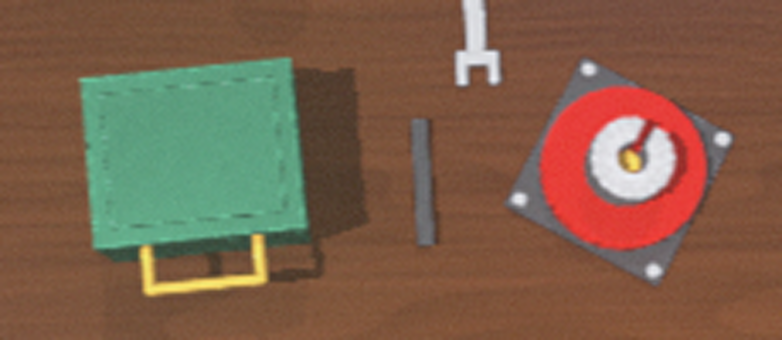

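View pics/crop_scene.png

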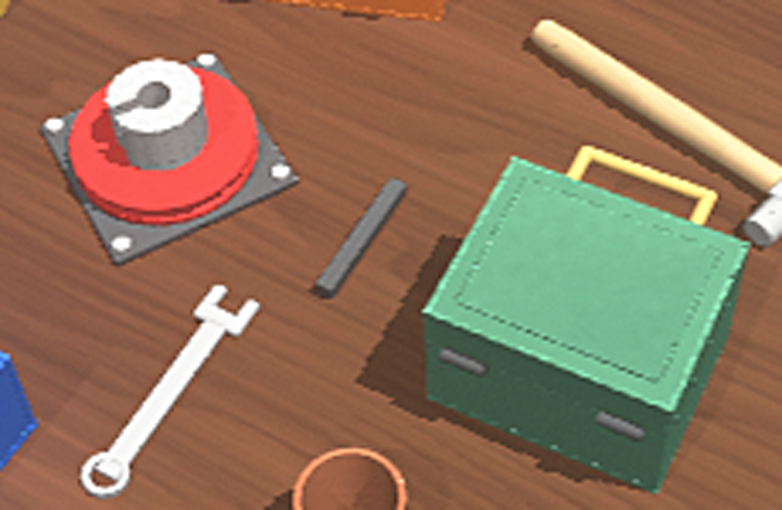

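```bash
python3 - <<'E'
from h import *
T=lambda p:(p[0]/3.4+200,p[1]/3.4+180); S=lambda p:(p[0]/3.4+190,p[1]/3.4+190)
def go(n,f,pts,z,off=0.0):
    return np.array([ray(n,*[c-.35 for c in f(p)],z)[:2] for p in pts])
a=go('top',T,[(81,79),(290,59),(307,230),(94,247)],.11); b=go('scene',S,[(671,410),(425,312),(515,157),(749,243)],.11)
for q in (a,b):
    print(q.round(4).tolist(),'c',q.mean(0).round(4),[round(float(np.degrees(np.arctan2(*(q[i]-q[j])[::-1]))),1) for i,j in ((0,3),(1,2))],np.linalg.norm(q-np.roll(q,1,0),axis=1).round(4))
a=go('top',T,[(150,289),(265,278)],.095); b=go('scene',S,[(712,196),(586,151)],.095)
for q in(a,b): print('bar',q.round(4).tolist(),q.mean(0).round(4))
a=go('top',T,[(633,158),(656,122)],.075); b=go('scene',S,[(155,95),(110,107)],.075)
for q in(a,b): print('hub',q.round(4).tolist(),np.degrees(np.arctan2(*(q[1]-q[0])[::-1])))
E
```

```text
[[0.6432, 0.2687], [0.6564, 0.0995], [0.5167, 0.0878], [0.5064, 0.2578]] c [0.5807 0.1784] [4.6, 4.8] [0.1372 0.1697 0.1402 0.1703]
[[0.6451, 0.2686], [0.6591, 0.1017], [0.5204, 0.0908], [0.5069, 0.2584]] c [0.5829 0.1799] [4.2, 4.5] [0.1386 0.1675 0.1391 0.1682]
bar [[0.4732, 0.2152], [0.4802, 0.1227]] [0.4767 0.169 ]
bar [[0.4729, 0.2179], [0.4808, 0.1256]] [0.4769 0.1718]
hub [[0.5752, -0.181], [0.605, -0.2013]] -34.275993816492
hub [[0.5766, -0.1786], [0.6022, -0.2004]] -40.391959893497585
```

Request:
drive_tool --plan '[0.36,1,1,0,0.07,0.36,1,1,0,0.07,0.36,1,1,0,0.07,0.36,1,1,0,0.07]'

```text
time_s: 1.05
tcp_pos: [0.3457, -0.5131, 0.2317]
eef_rot: [-3.018, -0.869, -0.005]
ft_force: [0.3, -0.3, 0.3]
grip_width: 0.0313
```

Request:
drive_tool --plan '[0.36,1,1,0,0.07,0.36,1,1,0,0.07,0.36,1,1,0,0.07,0.36,1,1,0,0.07]'

```text
time_s: 1.45
tcp_pos: [0.4651, -0.3925, 0.2318]
eef_rot: [-2.904, -1.195, -0.006]
ft_force: [-0.1, 0.4, -0.2]
grip_width: 0.0313
```

Request:
drive_tool --plan '[0.36,0,1,0,0.07,0.36,0,1,0,0.07,0.36,0,1,0,0.07]'

```text
time_s: 1.75
tcp_pos: [0.4611, -0.2724, 0.2315]
eef_rot: [-2.755, -1.506, -0.002]
ft_force: [0.1, -0.3, 0.7]
grip_width: 0.0308
```

Request:
drive_tool --plan '[0.36,0,1,0,0.07,0.36,0,1,0,0.07,0.36,0,1,0,0.07]'

```text
time_s: 2.05
tcp_pos: [0.4605, -0.1528, 0.2318]
eef_rot: [-2.575, -1.799, -0.002]
ft_force: [-0.2, -0.4, -0.3]
grip_width: 0.0303
```

Request:
drive_tool --plan '[0.36,0,1,0,0.07,0.36,0,1,0,0.07,0.36,0,1,0,0.07]'

```text
time_s: 2.35
tcp_pos: [0.4603, -0.0329, 0.232]
eef_rot: [2.362, 2.072, 0.003]
ft_force: [0.7, -0.6, 1.0]
grip_width: 0.0308
```

Request:
drive_tool --plan '[0.36,0,1,0,0.07,0.36,0,1,0,0.07,0.36,0,1,0,0.07,0.36,0,1,0,0.07]'

```text
time_s: 2.75
tcp_pos: [0.4603, 0.0858, 0.2319]
eef_rot: [-2.121, -2.317, -0.003]
ft_force: [-0.2, -0.4, 0.3]
grip_width: 0.0306
```

Request:
drive_tool --plan '[0.36,0.139,0.71,0,-0.003,0.36,0.139,0.71,0,-0.003,0.36,0.139,0.71,0,-0.003,0.36,0.139,0.71,0,-0.003]'

```text
time_s: 3.15
tcp_pos: [0.4774, 0.1664, 0.2311]
eef_rot: [2.14, 2.3, -0.002]
ft_force: [0.1, -0.6, -0.2]
grip_width: 0.0304
```

```bash
python3 - <<'E'
from h import *
o=ctrl.get_obs(); print(o['tcp_pos'],o['joint_pos'].round(2))
R=cv2.Rodrigues(o['eef_rot'])[0]; print(R.round(3))
im=snap('wrist','w1.png'); snap('scene','s1.png')
print(proj('wrist',[.477,.171,.095]), proj('wrist',o['tcp_pos']))
E
```

```text
[0.47741922 0.16635455 0.23106009] [ 0.18  0.27 -0.71  1.9   0.2   1.05 -0.54]
[[-0.072  0.997 -0.001]
 [ 0.997  0.072 -0.001]
 [-0.001 -0.001 -1.   ]]
[318.63979886 220.4619547 ] [317.83042051 317.73829446]
```

View pics/w1.png

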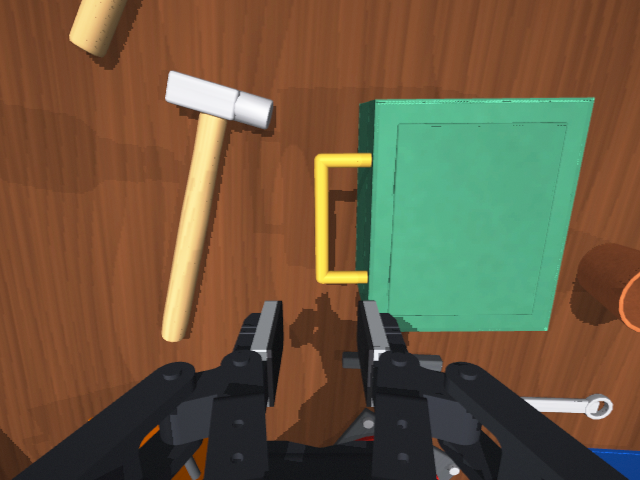

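Request:
drive_tool --plan '[0.36,0.012,0.05,-0.4,0,0.36,0.012,0.05,-0.8,0,0.36,0.012,0.05,-0.8,0,0.36,0.012,0.05,-0.8,0]'

```text
time_s: 3.65
tcp_pos: [0.4789, 0.172, 0.1357]
eef_rot: [-2.142, -2.298, 0.002]
ft_force: [0.7, -0.1, 0.7]
grip_width: 0.0312
```

```bash
python3 - <<'E'
from h import *
o=ctrl.get_obs(); print(o['tcp_pos'])
print('old ray none')
im=snap('wrist','w2.png')
print(proj('wrist',[.479,.1725,.095]), proj('wrist',o['tcp_pos']), ray('wrist',322,218,.095))
E
```

```text
[0.47886788 0.1719952  0.13568803]
old ray none
[316.00342447 280.0646455 ] [314.96527299 320.61522896] [0.4797334 0.2060097 0.095    ]
```

View pics/w2.png

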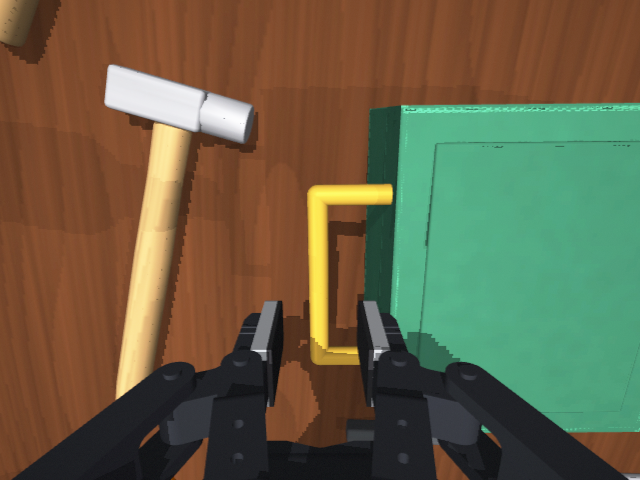

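Request:
drive_tool --plan '[0.36,0.01,0.02,-0.25,0,0.36,0.01,0.02,-0.456,0,0.36,0.01,0.02,-0.456,0,0.36,0.01,0.02,-0.456,0]' --squeeze 30

```text
time_s: 4.1
tcp_pos: [0.4813, 0.176, 0.0827]
eef_rot: [2.14, 2.298, 0.005]
ft_force: [0.1, -0.7, 0.5]
grip_width: 0.0309
```

Request:
drive_tool --plan '[0,0,0,0,0,0,0,0,0,0,0,0,0,0,0,0,0,0,0,0]' --squeeze 30

```text
time_s: 4.5
tcp_pos: [0.4778, 0.1758, 0.0824]
eef_rot: [-2.139, -2.3, 0.005]
ft_force: [-7.8, -0.8, 9.5]
grip_width: 0.009
```

```bash
python3 - <<'E'
from h import *
o=ctrl.get_obs(); print(o['tcp_pos'],o['grip_width'],o['ft_force'])
im=snap('wrist','w3.png'); im=snap('scene','s3.png')
cv2.imwrite('pics/s3c.png',cv2.resize(im[180:360,230:450],None,fx=3,fy=3)[:,:,::-1])
E
```

```text
[0.47778212 0.17580734 0.08242255] 0.008977138307502429 [-7.7677685  -0.76221462  9.47195641]
```

View pics/w3.png

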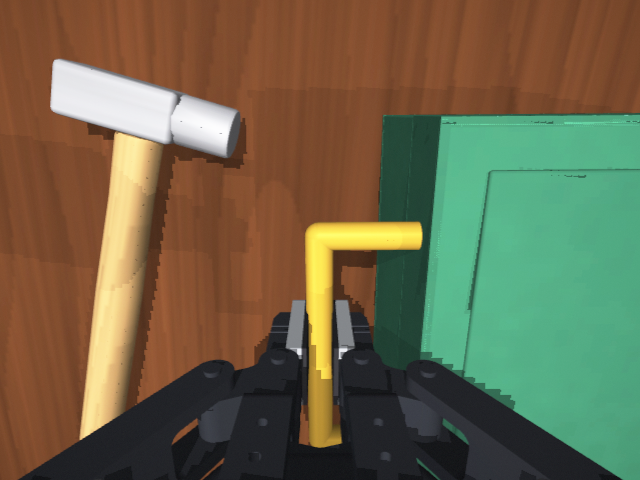

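```bash
python3 - <<'E'
from h import *
r=np.hypot(.175,.02);p0=np.arctan2(.02,.175);y=np.radians(4.4)
def P(d):
    t=np.radians(d); return np.array([-r*np.cos(p0+t)*np.cos(y),-r*np.cos(p0+t)*np.sin(y),r*np.sin(p0+t)])
for seg in ([0,6,12,18,24,30,36],[36,42,48,54,60,66],[66,72,78,84,90,94,98]):
    for d in seg[1:]: 
        q=(P(d)-P(seg[0]))/.12; print(d,q.round(3))
    print()
E
```

```text
6 [0.025 0.002 0.152]
12 [0.066 0.005 0.3  ]
18 [0.123 0.009 0.442]
24 [0.193 0.015 0.579]
30 [0.278 0.021 0.707]
36 [0.375 0.029 0.825]

42 [0.109 0.008 0.108]
48 [0.229 0.018 0.203]
54 [0.358 0.028 0.286]
60 [0.496 0.038 0.354]
66 [0.639 0.049 0.408]

72 [0.148 0.011 0.038]
78 [0.3   0.023 0.061]
84 [0.453 0.035 0.068]
90 [0.606 0.047 0.058]
94 [0.707 0.054 0.043]
98 [0.807 0.062 0.021]
```

Request:
drive_tool --plan '[0,0.01,0.002,0.15,0,0,0.046,0.005,0.3,0,0,0.1,0.009,0.442,0,0,0.17,0.015,0.579,0,0,0.255,0.021,0.707,0,0,0.352,0.029,0.825,0]'

```text
time_s: 5.2
tcp_pos: [0.5201, 0.1792, 0.1814]
eef_rot: [-2.138, -2.3, 0.005]
ft_force: [-3.2, 0.3, -0.7]
grip_width: 0.0086
```

```bash
python3 - <<'E'
from h import *
o=ctrl.get_obs(); print(o['tcp_pos'],o['grip_width'],o['ft_force'])
im=snap('scene','s4.png')
E
```

```text
[0.52012923 0.1792263  0.18138969] 0.008571664444214434 [-3.20272499  0.30085719 -0.67189469]
```

View pics/s4.png

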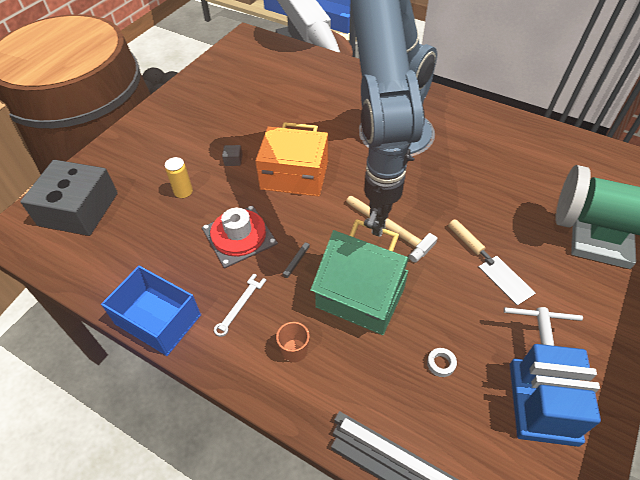

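```bash
python3 - <<'E'
from h import *
im=cv2.imread('pics/s4.png')
cv2.imwrite('pics/s4c.png',cv2.resize(im[190:340,290:430],None,fx=4,fy=4))
im=snap('wrist','w4.png')
E
```

```text
(no output)
```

View pics/s4c.png

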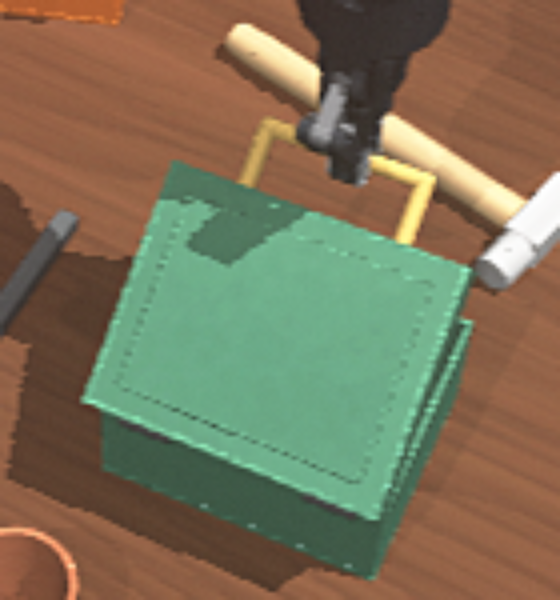

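View pics/w4.png

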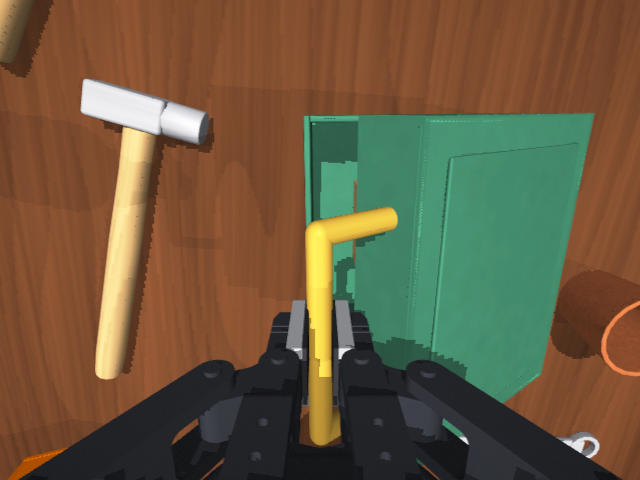

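Lid is opening as planned (about 36°), bar held at (320,330). Continue the arc.

Request:
drive_tool --plan '[0,0.109,0.008,0.108,0,0,0.229,0.018,0.203,0,0,0.358,0.028,0.286,0,0,0.496,0.038,0.354,0,0,0.639,0.049,0.408,0]'

```text
time_s: 5.8
tcp_pos: [0.5986, 0.1856, 0.2325]
eef_rot: [2.139, 2.3, 0.002]
ft_force: [-3.7, 0.1, 5.3]
grip_width: 0.0084
```

Request:
drive_tool --plan '[0,0.148,0.011,0.038,0,0,0.3,0.023,0.061,0,0,0.453,0.035,0.068,0,0,0.606,0.047,0.058,0,0,0.707,0.054,0.043,0,0,0.807,0.062,0.021,0,0,0.807,0.062,0.021,0]'

```text
time_s: 6.5
tcp_pos: [0.6976, 0.1935, 0.2329]
eef_rot: [2.14, 2.299, 0.008]
ft_force: [1.7, 2.0, 5.8]
grip_width: 0.0087
```

```bash
python3 - <<'E'
from h import *
o=ctrl.get_obs(); print(o['tcp_pos'],o['grip_width'],o['ft_force'],o['joint_pos'].round(2))
im=snap('scene','s5.png')
cv2.imwrite('pics/s5c.png',cv2.resize(im[150:350,270:450],None,fx=3,fy=3)[:,:,::-1])
E
```

```text
[0.69759432 0.19349437 0.2329188 ] 0.008688992605683156 [1.65029192 1.97639404 5.83840739] [ 0.05  0.62 -0.61  1.38  0.36  1.25 -0.52]
```

View pics/s5c.png

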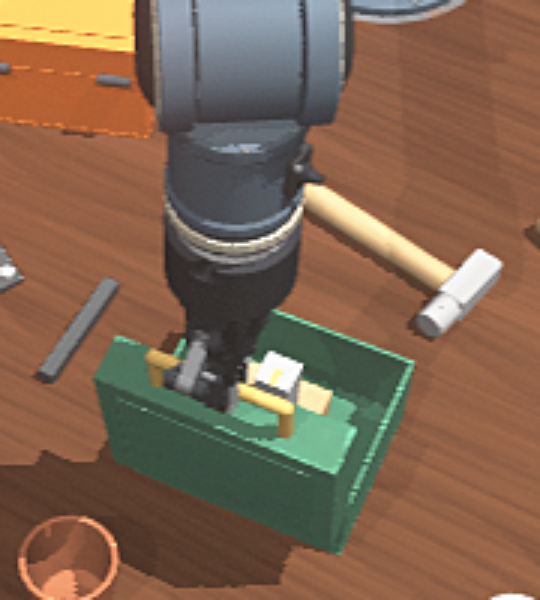

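Request:
drive_tool --plan '[0,0.1,0.008,-0.03,0,0,0.194,0.015,-0.065,0,0,0.194,0.015,-0.065,0]'

```text
time_s: 6.85
tcp_pos: [0.7216, 0.1954, 0.2237]
eef_rot: [2.139, 2.299, 0.008]
ft_force: [3.3, 3.8, 5.2]
grip_width: 0.0084
```

Request:
drive_tool --plan '[0.4,0,0,0,0,0.4,0,0,0,0,0.4,0,0,0,0,0.4,0,0,0.15,0,0.4,0,0,0.4,0,0.4,0,0,0.6,0,0.4,0,0,0.6,0]'

```text
time_s: 7.55
tcp_pos: [0.7201, 0.1946, 0.2994]
eef_rot: [2.139, 2.297, 0.008]
ft_force: [0.1, 0.2, 1.0]
grip_width: 0.0341
```

```bash
python3 - <<'E'
from h import *
o=ctrl.get_obs(); print(o['tcp_pos'],o['grip_width'],o['ft_force'],o['joint_pos'].round(2))
im=snap('scene','s6.png')
cv2.imwrite('pics/s6c.png',cv2.resize(im[150:350,270:450],None,fx=3,fy=3)[:,:,::-1])
E
```

```text
[0.72009819 0.19462586 0.29939027] 0.034142546674591955 [0.14640928 0.21708101 1.03371252] [ 0.03  0.62 -0.61  1.22  0.35  1.39 -0.48]
```

View pics/s6c.png

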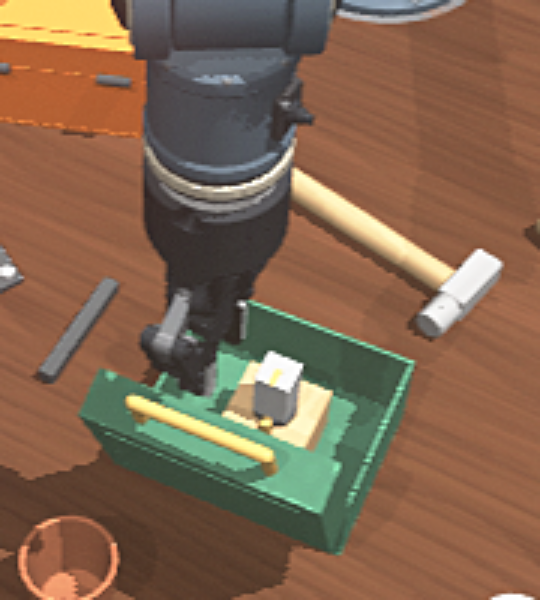

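Request:
drive_tool --plan '[0.7,-1,-0.1,-0.3,0,0.7,-1,-0.1,-0.3,0,0.7,-1,-0.1,-0.3,0,0.7,-1,-0.1,-0.3,0]'

```text
time_s: 8.0
tcp_pos: [0.5941, 0.1811, 0.2567]
eef_rot: [-2.136, -2.301, 0.011]
ft_force: [0.4, 0.4, 0.8]
grip_width: 0.06
```

Request:
drive_tool --plan '[0.7,-0.15,-0.05,-0.3,0,0.7,-0.15,-0.05,-0.4,0,0.7,-0.15,-0.05,-0.4,0]'

```text
time_s: 8.3
tcp_pos: [0.5805, 0.175, 0.2088]
eef_rot: [-2.139, -2.298, 0.007]
ft_force: [-0.0, -0.6, 0.4]
grip_width: 0.0596
```

```bash
python3 - <<'E'
from h import *
o=ctrl.get_obs(); print(o['tcp_pos'],o['grip_width'],o['ft_force'],o['joint_pos'].round(2))
print(proj('wrist',[.582,.179,.102]),proj('wrist',o['tcp_pos']))
snap('wrist','w7.png')
im=snap('top','t7.png')
cv2.imwrite('pics/t7c.png',cv2.resize(im[180:280,200:430],None,fx=3.4,fy=3.4,interpolation=cv2.INTER_CUBIC)[:,:,::-1])
E
```

```text
[0.58049389 0.17499532 0.20875009] 0.059630865788970436 [-0.04153194 -0.61809388  0.41764343] [ 0.12  0.46 -0.66  1.7   0.31  1.1  -0.56]
[321.76898789 235.00490647] [317.62597819 320.57196799]
```

View pics/w7.png

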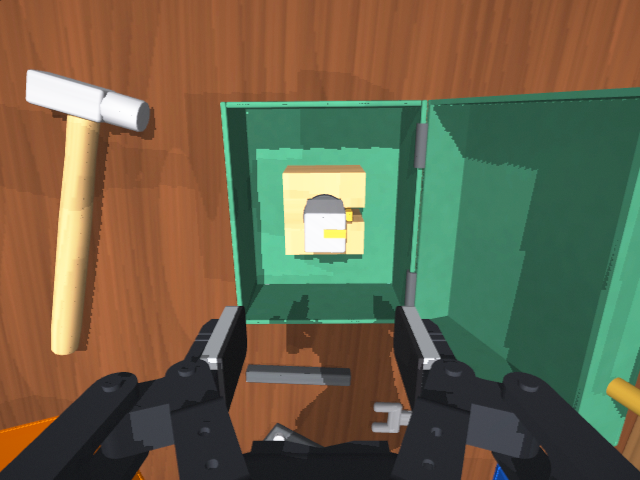

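View pics/t7c.png

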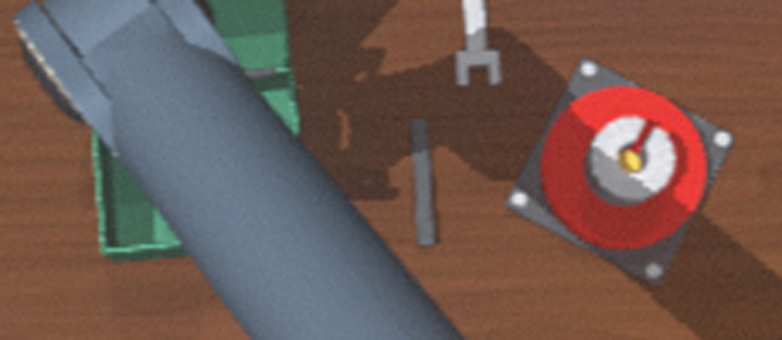

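```bash
python3 - <<'E'
from h import *
im=cv2.imread('pics/w7.png'); cv2.imwrite('pics/w7c.png',cv2.resize(im[180:270,270:380],None,fx=6,fy=6,interpolation=cv2.INTER_CUBIC))
print(ray('wrist',325.5,233,.102))
E
```

```text
[0.58697257 0.18154174 0.102     ]
```

View pics/w7c.png

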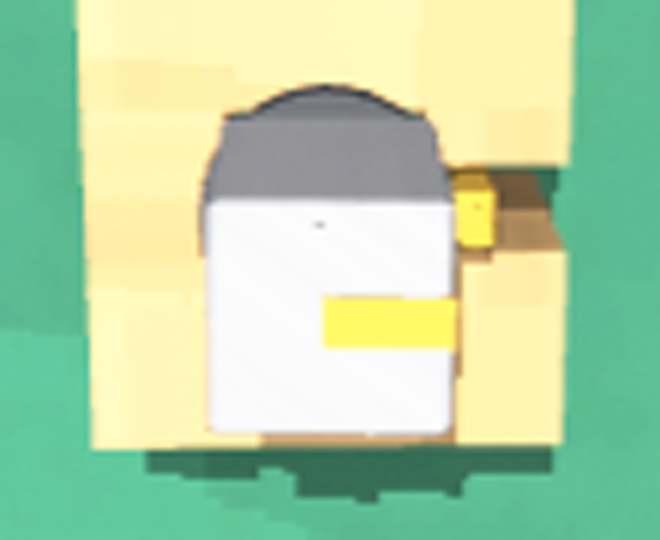

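Request:
drive_tool --plan '[0.7,0.035,0.05,-0.3,0,0.7,0.035,0.05,-0.6,0,0.7,0.035,0.05,-0.6,0,0.7,0.035,0.05,-0.6,0]'

```text
time_s: 8.8
tcp_pos: [0.5863, 0.1829, 0.1404]
eef_rot: [2.14, 2.3, 0.002]
ft_force: [0.2, -0.1, 0.5]
grip_width: 0.0598
```

```bash
python3 - <<'E'
from h import *
o=ctrl.get_obs(); print(o['tcp_pos'])
print(proj('wrist',[.582,.179,.102]),proj('wrist',[.587,.1815,.102]),proj('wrist',o['tcp_pos']))
im=snap('wrist','w8.png')
print(proj('wrist',[.582,.179,.102]),ctrl.get_obs()['tcp_pos'])
cv2.imwrite('pics/w8c.png',cv2.resize(im[200:400,230:420],None,fx=3,fy=3)[:,:,::-1])
E
```

```text
[0.58634833 0.18285497 0.14035233]
[309.01083535 288.86417668] [319.04759436 285.05938138] [317.67248339 320.64391424]
[307.84947306 288.56100462] [0.58686004 0.18320865 0.14138553]
```

View pics/w8c.png

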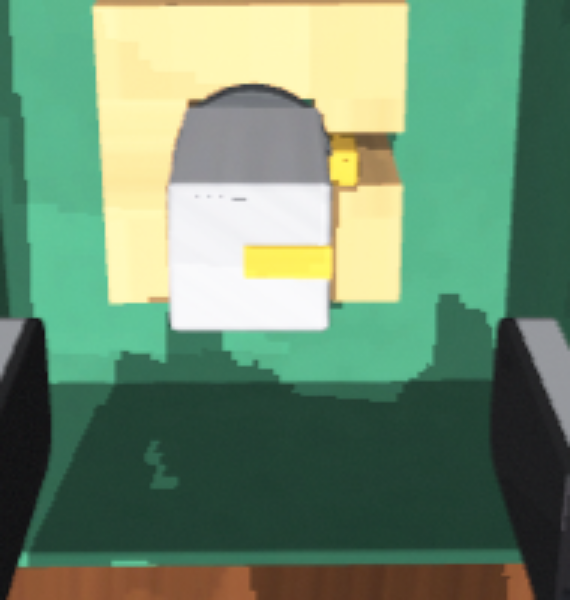

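Request:
drive_tool --plan '[0.7,-0.02,-0.018,-0.3,0,0.7,-0.02,-0.018,-0.5,0,0.7,-0.02,-0.018,-0.65,0,0.7,-0.02,-0.018,-0.65,0,0.7,-0.02,-0.018,-0.65,0]'

```text
time_s: 9.35
tcp_pos: [0.5843, 0.1809, 0.0634]
eef_rot: [2.139, 2.299, 0.005]
ft_force: [-0.1, -0.1, 0.7]
grip_width: 0.0598
```

```bash
python3 - <<'E'
from h import *
o=ctrl.get_obs(); print(o['tcp_pos'],o['ft_force'])
im=snap('wrist','w9.png')
cv2.imwrite('pics/w9c.png',cv2.resize(im[200:480,180:460],None,fx=2,fy=2)[:,:,::-1])
E
```

```text
[0.58427957 0.18085717 0.06339808] [-0.06914821 -0.06180633  0.68792795]
```

View pics/w9c.png

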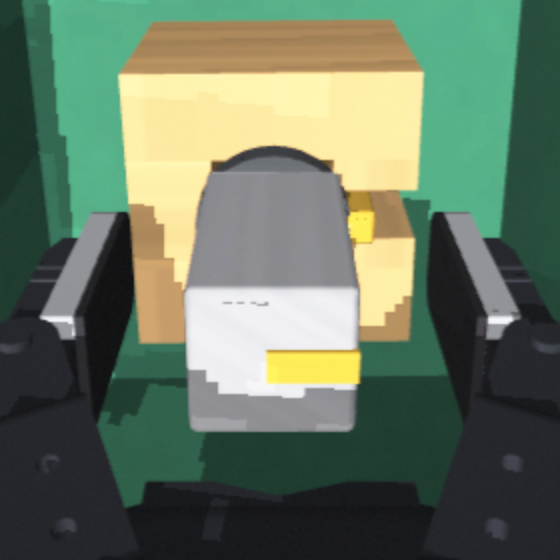

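Request:
drive_tool --plan '[0.25,0,0,0,0,0.2,0,0,0,0,0.2,0,0,0,0,0.2,0,0,0,0,0.2,0,0,0,0,0.2,0,0,0,0]' --squeeze 80

```text
time_s: 10.0
tcp_pos: [0.5833, 0.1804, 0.0628]
eef_rot: [2.139, 2.299, 0.002]
ft_force: [-1.4, -1.2, 7.0]
grip_width: 0.0271
```

```bash
python3 - <<'E'
from h import *
o=ctrl.get_obs(); print(o['tcp_pos'],o['grip_width'],o['ft_force'],proj('wrist',[*o['tcp_pos'][:2],.102]))
im=snap('wrist','w10.png')
cv2.imwrite('pics/w10c.png',cv2.resize(im[200:480,180:460],None,fx=2,fy=2)[:,:,::-1])
E
```

```text
[0.58329391 0.18038511 0.06276914] 0.02713818858178526 [-1.3507518  -1.16897928  7.04942643] [317.26067338 382.76778799]
```

View pics/w10c.png

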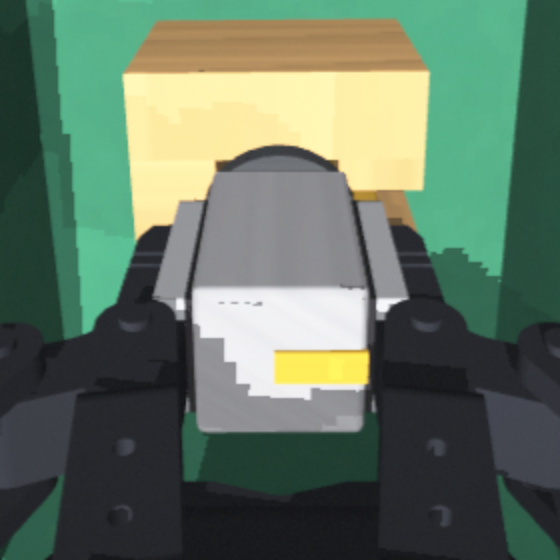

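Request:
drive_tool --plan '[0.2,0,0,0.15,0,0.2,0,0,0.35,0,0.2,0,0,0.6,0,0.2,0,0,0.85,0,0.2,0,0,1,0,0.2,0,0,1,0]' --squeeze 90

```text
time_s: 10.65
tcp_pos: [0.5837, 0.1806, 0.1833]
eef_rot: [2.139, 2.298, 0.006]
ft_force: [1.0, 0.3, -5.9]
grip_width: 0.0275
```

```bash
python3 - <<'E'
from h import *
o=ctrl.get_obs(); print(o['tcp_pos'],o['grip_width'],o['ft_force'],o['joint_pos'].round(2))
im=snap('scene','s11.png')
E
```

```text
[0.58367446 0.18057323 0.18329558] 0.027498837708848253 [ 0.98444088  0.29332892 -5.94674623] [ 0.1   0.49 -0.65  1.72  0.33  1.04 -0.59]
```

View pics/s11.png

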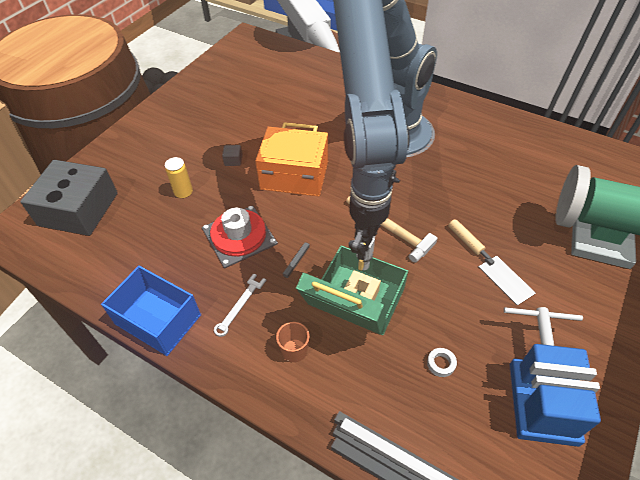

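Request:
drive_tool --plan '[0.2,0,-0.3,0.1,-0.02,0.2,0,-0.65,0.1,-0.04,0.2,0,-1,0.1,-0.057,0.2,0,-1,0.1,-0.057]'

```text
time_s: 11.1
tcp_pos: [0.5816, 0.0498, 0.1899]
eef_rot: [2.349, 2.084, -0.015]
ft_force: [1.1, -0.8, -6.1]
grip_width: 0.0272
```

Request:
drive_tool --plan '[0.2,-0.1,-0.3,0,-0.02,0.2,-0.1,-0.65,0,-0.04,0.2,-0.1,-1,0,-0.057,0.2,-0.1,-1,0,-0.057]'

```text
time_s: 11.5
tcp_pos: [0.5687, -0.0695, 0.1903]
eef_rot: [2.526, 1.866, -0.012]
ft_force: [0.0, 0.1, -6.2]
grip_width: 0.027
```

Request:
drive_tool --plan '[0.2,-0.2,-0.3,0,-0.02,0.2,-0.2,-0.65,0,-0.04,0.2,-0.2,-1,0,-0.057,0.2,-0.2,-1,0,-0.057]'

```text
time_s: 11.9
tcp_pos: [0.5441, -0.1888, 0.1907]
eef_rot: [2.682, 1.633, -0.01]
ft_force: [-0.8, -1.5, -6.3]
grip_width: 0.0271
```

Request:
drive_tool --plan '[0.2,-0.15,-0.3,0,-0.02,0.2,-0.15,-0.5,0,-0.057,0.2,-0.15,-0.5,0,-0.057,0.2,-0.15,-0.5,0,-0.057]'

```text
time_s: 12.3
tcp_pos: [0.5276, -0.2396, 0.1913]
eef_rot: [-2.808, -1.402, 0.003]
ft_force: [0.5, 1.0, -5.8]
grip_width: 0.0271
```

```bash
python3 - <<'E'
from h import *
o=ctrl.get_obs(); print(o['tcp_pos'],o['grip_width'],o['ft_force'],o['joint_pos'].round(2),o['qvel'].round(2))
im=snap('wrist','w12.png')
np.savez('w12',K=cal('wrist')[0],R=cal('wrist')[1],t=cal('wrist')[2])
print(proj('wrist',[.576,-.18,.075]))
E
```

```text
[ 0.52763522 -0.2396231   0.19134611] 0.02710329302181482 [ 0.51805599  1.0340015  -5.79261349] [ 0.67  0.39 -0.41  1.79  0.18  1.01 -0.45] [-0.02 -0.01 -0.04  0.   -0.01  0.    0.  ]
[324.97006956 124.94593203]
```

View pics/w12.png

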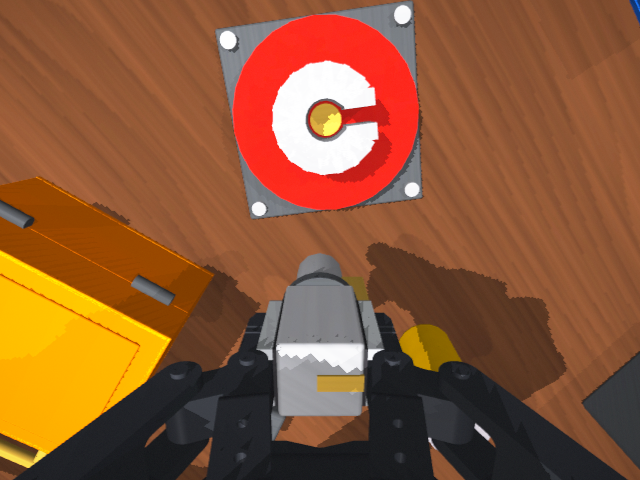

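```bash
python3 - <<'E'
from h import *
im=cv2.imread('pics/w12.png'); c=im[45:185,255:395]
cv2.imwrite('pics/w12c.png',cv2.resize(c,None,fx=5,fy=5,interpolation=cv2.INTER_CUBIC))
c=cv2.imread('pics/top0.png')[205:260,350:415]; cv2.imwrite('pics/t0h.png',cv2.resize(c,None,fx=10,fy=10,interpolation=cv2.INTER_CUBIC))
E
```

```text
(no output)
```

View pics/w12c.png

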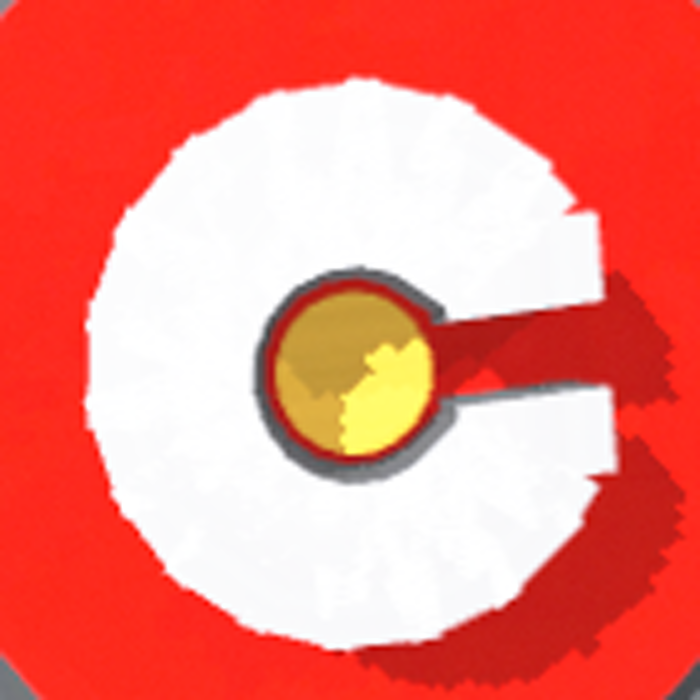

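View pics/t0h.png

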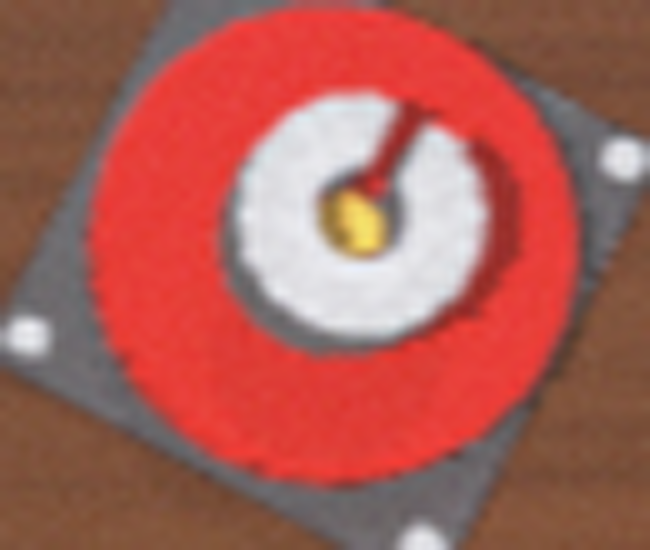

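```bash
cat > hubfit.py <<'E'
from h import *
from scipy.optimize import least_squares
def fit(im,rayf,box):
    x0,y0,x1,y1=box
    c=im[y0:y1,x0:x1].astype(int); w=((c.min(2)>170)).astype(np.uint8)
    n,l,s,_=cv2.connectedComponentsWithStats(w); k=1+np.argmax(s[1:,4]); w=(l==k).astype(np.uint8)
    h,_=cv2.findContours(w,cv2.RETR_EXTERNAL,cv2.CHAIN_APPROX_NONE)
    P=max(h,key=len)[:,0,:].astype(float)+[x0,y0]
    W=np.array([rayf(*p)[:2] for p in P]); c0=np.median(W,0)
    for _ in range(3):
        d=np.linalg.norm(W-c0,axis=1)
        for lo,hi,nm in ((.030,.038,'outer'),(.010,.0175,'bore')):
            m=(d>lo)&(d<hi)
            r=least_squares(lambda q:np.linalg.norm(W[m]-q[:2],axis=1)-q[2],[*c0,(lo+hi)/2],loss='soft_l1',f_scale=.0005)
            print(nm,m.sum(),r.x.round(4))
            if nm=='outer': c0=r.x[:2]
    return W,c0
E
python3 - <<'E'
from hubfit import *
z=np.load('w12.npz');K,R,t=z['K'],z['R'],z['t']
def rf(u,v):
    d=R.T@np.linalg.solve(K,[u,v,1]); o=-R.T@t; return o+d*(.075-o[2])/d[2]
im=cv2.imread('pics/w12.png')
W,c=fit(im,rf,(255,45,395,185))
m=lambda p:rf(p[0]/5+255-.4,p[1]/5+45-.4)[:2]
for p in ((360,375),(358,371),(447,361),(608,342)): print(m(p))
for a,b in (((440,322),(605,300)),((455,400),(612,385)),((447,361),(608,342))):
    d=m(b)-m(a); print('slot',np.degrees(np.arctan2(d[1],d[0])))
o=ctrl.get_obs(); RR=cv2.Rodrigues(o['eef_rot'])[0]; print(np.degrees(np.arctan2(RR[1,1],RR[0,1])), o['tcp_pos'])
E
```

```text
outer 262 [ 0.5783 -0.1778  0.0341]
bore 128 [ 0.5787 -0.1781  0.0137]
outer 317 [ 0.5781 -0.1777  0.0341]
bore 118 [ 0.5784 -0.178   0.0136]
outer 318 [ 0.5781 -0.1777  0.034 ]
bore 118 [ 0.5784 -0.178   0.0136]
[ 0.57878686 -0.17799828]
[ 0.57887255 -0.17745323]
[ 0.58868616 -0.18329151]
[ 0.60641764 -0.19371257]
slot -29.66344962463407
slot -31.6253099060833
slot -30.443388366195308
-36.8163435314225 [ 0.52815623 -0.23849799  0.19172232]
```

Request:
drive_tool --plan '[0.2,0.2,0.25,0,0.018,0.2,0.408,0.503,0,0.037,0.2,0.408,0.503,-0.2,0.037,0.2,0.408,0.503,-0.43,0.037,0.2,0.408,0.503,-0.43,0.037,0.2,0.408,0.503,-0.43,0.037,0.2,0.408,0.503,-0.43,0.037]'

```text
time_s: 13.05
tcp_pos: [0.5788, -0.1793, 0.1431]
eef_rot: [2.722, 1.565, 0.003]
ft_force: [0.1, -0.7, -5.5]
grip_width: 0.0268
```

```bash
python3 - <<'E'
from h import *
im=snap('wrist','w13.png')
cv2.imwrite('pics/w13c.png',cv2.resize(im[180:480,180:480],None,fx=2,fy=2)[:,:,::-1])
im=snap('scene','s13.png'); cv2.imwrite('pics/s13c.png',cv2.resize(im[150:290,160:320],None,fx=4,fy=4)[:,:,::-1])
im=snap('top','t13.png'); cv2.imwrite('pics/t13c.png',cv2.resize(im[180:280,330:430],None,fx=5,fy=5)[:,:,::-1])
o=ctrl.get_obs(); RR=cv2.Rodrigues(o['eef_rot'])[0]; print(np.degrees(np.arctan2(RR[1,1],RR[0,1])), o['tcp_pos'],o['ft_force'],o['time_s'])
E
```

```text
-30.263407926779934 [ 0.57849267 -0.179751    0.14316473] [-0.21824058 -0.44518916 -5.45790234] 13.2
```

View pics/w13c.png

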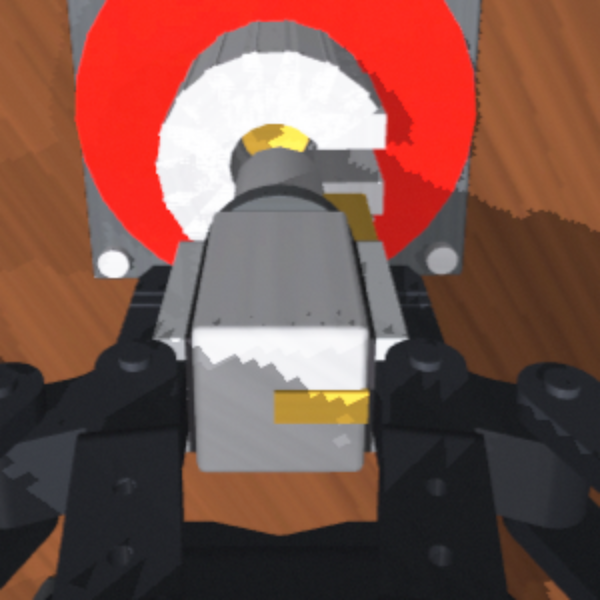

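View pics/s13c.png

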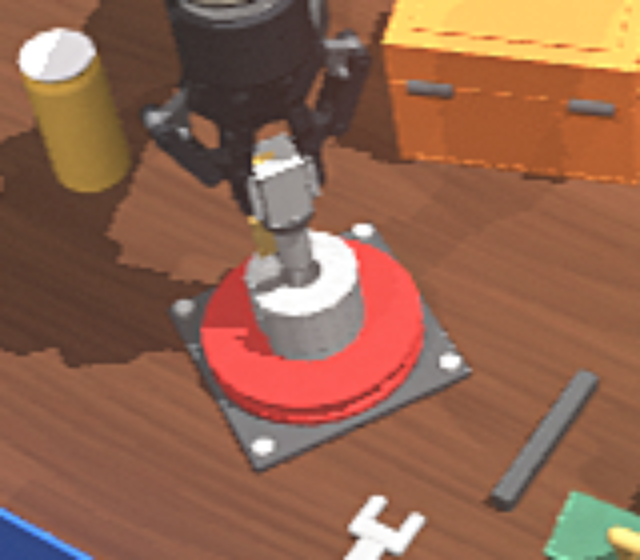

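Request:
drive_tool --plan '[0.2,-0.008,0.01,0,0,0.2,-0.008,0.01,0,0,0.2,-0.008,0.01,-0.1,0,0.2,-0.008,0.01,-0.17,0,0.2,-0.008,0.01,-0.23,0,0.2,-0.008,0.01,-0.23,0,0.2,-0.008,0.01,-0.23,0]'

```text
time_s: 13.9
tcp_pos: [0.5765, -0.1785, 0.1136]
eef_rot: [-2.724, -1.564, 0.001]
ft_force: [0.2, -0.5, -6.3]
grip_width: 0.0267
```

```bash
python3 - <<'E'
from h import *
im=snap('wrist','w14.png')
cv2.imwrite('pics/w14c.png',cv2.resize(im[180:480,180:480],None,fx=2,fy=2)[:,:,::-1])
im=snap('scene','s14.png'); cv2.imwrite('pics/s14c.png',cv2.resize(im[150:290,160:320],None,fx=4,fy=4)[:,:,::-1])
o=ctrl.get_obs(); RR=cv2.Rodrigues(o['eef_rot'])[0]; print(np.degrees(np.arctan2(RR[1,1],RR[0,1])), o['tcp_pos'],o['ft_force'],o['ft_torque'],o['time_s'])
E
```

```text
-30.25526259434745 [ 0.57660368 -0.1784515   0.11407658] [ 0.12459522 -0.26851628 -5.52767948] [-0.25687115 -0.10236861 -0.0212091 ] 14.0
```

View pics/w14c.png

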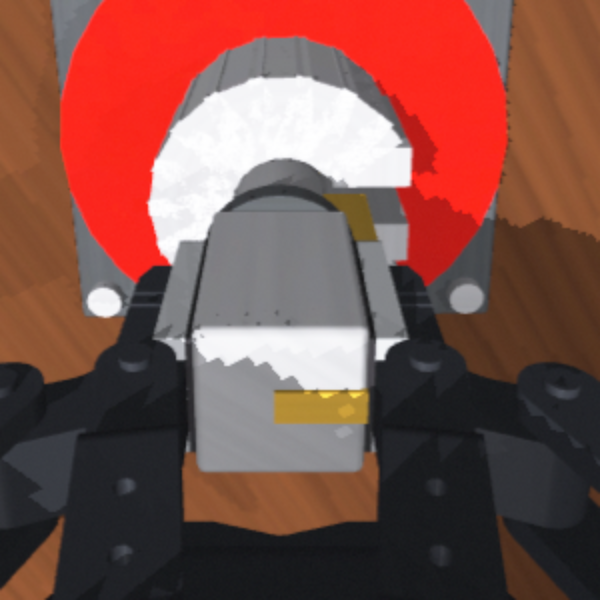

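View pics/s14c.png

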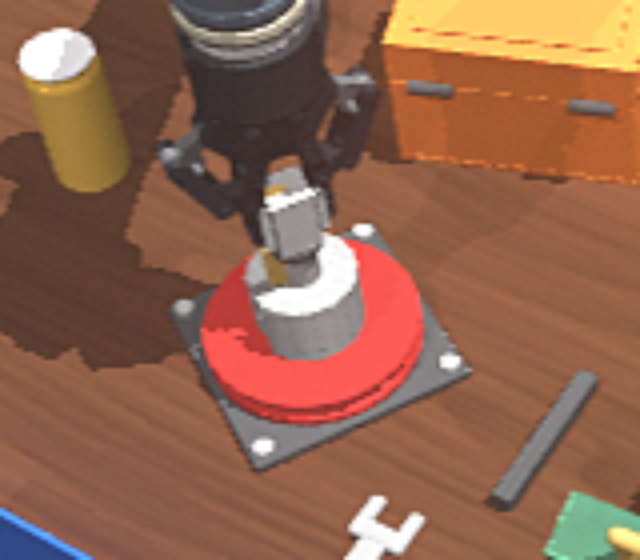

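Request:
drive_tool --plan '[0.2,0,0,-0.025,0,0.2,0,0,-0.05,0,0.2,0,0,-0.05,0,0.2,0,0,-0.05,0]'

```text
time_s: 14.4
tcp_pos: [0.5766, -0.1785, 0.1079]
eef_rot: [-2.724, -1.565, 0.0]
ft_force: [0.0, -1.6, -7.2]
grip_width: 0.0267
```

Request:
drive_tool --plan '[0.2,0,0,-0.04,0,0.2,0,0,-0.07,0,0.2,0,0,-0.1,0,0.2,0,0,-0.1,0]' --squeeze 110

```text
time_s: 14.8
tcp_pos: [0.5768, -0.1784, 0.0966]
eef_rot: [2.724, 1.565, -0.0]
ft_force: [-3.8, -0.6, 3.2]
grip_width: 0.0269
```

```bash
python3 - <<'E'
from h import *
im=snap('scene','s15.png'); cv2.imwrite('pics/s15c.png',cv2.resize(im[150:290,160:320],None,fx=4,fy=4)[:,:,::-1])
im=snap('wrist','w15.png'); cv2.imwrite('pics/w15c.png',cv2.resize(im[180:480,180:480],None,fx=2,fy=2)[:,:,::-1])
o=ctrl.get_obs(); print(o['tcp_pos'],o['ft_force'],o['ft_torque'],o['time_s'])
E
```

```text
[ 0.57676475 -0.17840028  0.09676138] [-2.57127629 -0.22845899  2.84186773] [-0.12559634  0.59445566 -0.00692617] 14.9
```

View pics/s15c.png

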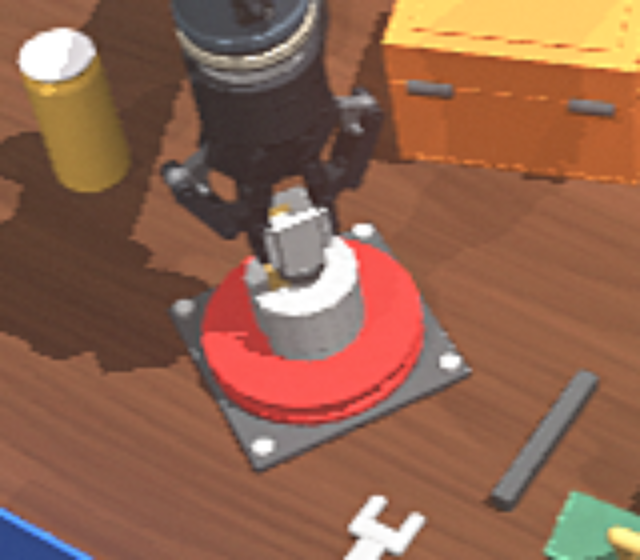

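Request:
drive_tool --plan '[0.2,0,0,-0.03,0,0.2,0,0,-0.06,0,0.2,0,0,-0.085,0,0.2,0,0,-0.1,0,0.2,0,0,-0.1,0,0.2,0,0,-0.1,0]' --squeeze 115

```text
time_s: 15.5
tcp_pos: [0.5768, -0.1784, 0.0868]
eef_rot: [2.723, 1.564, -0.001]
ft_force: [-8.0, 0.1, 19.3]
grip_width: 0.027
```

```bash
python3 - <<'E'
from h import *
im=snap('scene','s16.png'); cv2.imwrite('pics/s16c.png',cv2.resize(im[190:260,200:280],None,fx=8,fy=8,interpolation=cv2.INTER_CUBIC)[:,:,::-1])
im=snap('wrist','w16.png'); cv2.imwrite('pics/w16c.png',cv2.resize(im[180:480,180:480],None,fx=2,fy=2)[:,:,::-1])
o=ctrl.get_obs(); print(o['tcp_pos'],o['ft_force'],o['ft_torque'],o['time_s'])
E
```

```text
[ 0.57682855 -0.17842173  0.08683472] [-8.08181619 -0.24007474 19.97302635] [2.08156677e-01 1.95809111e+00 1.27490179e-03] 15.6
```

View pics/s16c.png

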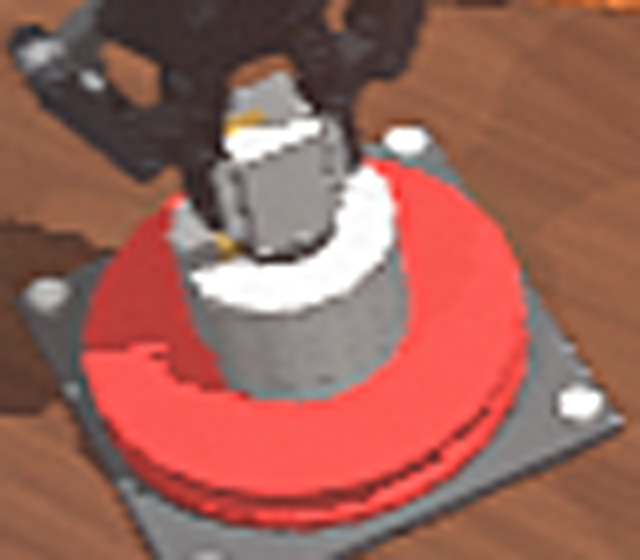

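View pics/w16c.png

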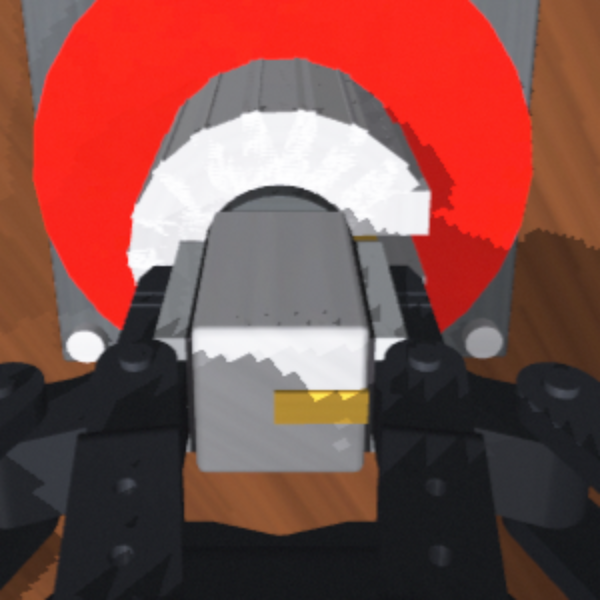

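Request:
drive_tool --plan '[0.2,-0.012,0,-0.01,0,0.2,-0.012,0,-0.018,0,0.2,-0.012,0,-0.018,0,0.2,-0.012,0,-0.018,0]'

```text
time_s: 16.0
tcp_pos: [0.5768, -0.1784, 0.0868]
eef_rot: [2.721, 1.563, 0.002]
ft_force: [-9.4, 0.8, 28.5]
grip_width: 0.0271
```

```bash
python3 - <<'E'
from h import *
im=snap('scene','s17.png'); im=snap('wrist','w17.png'); cv2.imwrite('pics/w17c.png',cv2.resize(im[180:480,180:480],None,fx=2,fy=2)[:,:,::-1])
o=ctrl.get_obs(); print(o['tcp_pos'],o['grip_width'],o['ft_force'],o['ft_torque'],o['eef_rot'],o['time_s'])
E
```

```text
[ 0.57683011 -0.17837173  0.08677244] 0.026712943753722882 [-9.0545646   1.59868831 29.1996337 ] [0.39536295 2.43290955 0.06507986] [2.72141518e+00 1.56279189e+00 2.59229362e-03] 16.1
```

View pics/s17.png

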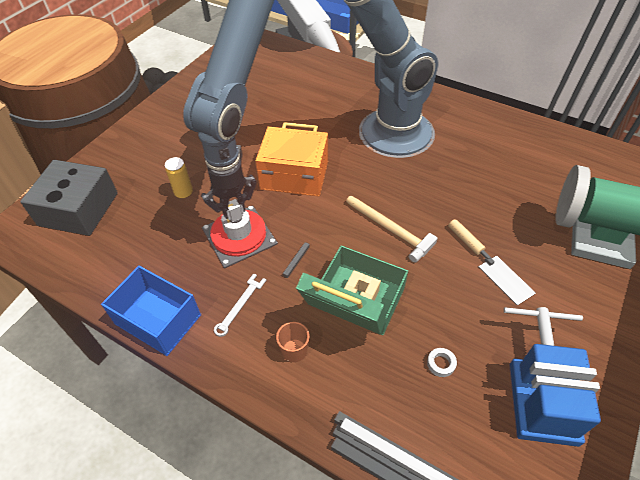

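```bash
python3 - <<'E'
from h import *
a=cv2.imread('pics/w14.png',0)[320:420,260:380].astype(np.float32);b=cv2.imread('pics/w17.png',0)[320:420,260:380].astype(np.float32)
print('head shift px',cv2.phaseCorrelate(a,b))
print(ctrl.finish_job()); o=ctrl.get_obs(); print(o['tcp_pos'],o['ft_force'],o['time_s'])
E
```

```text
head shift px ((-0.06181771971730399, -0.2671950260626659), 0.8378994801839192)
the job is handed in; nothing more can be done
None
the job is handed in; nothing more can be done
```

I opened the green case's lid onto its stop, took out the shaft and pressed it into the red pulley's hub. I handed the job in at about 16 s, still gripping the shaft (grip set to 115 N). The interface gave no verdict, so success rests on my own checks.

**What the last checks showed:**
- **Key in the slot:** the key dropped past the 16 mm point with no resistance, so it entered the keyway on the first try.
- **Fully home:** the tool stopped at z = 0.0868 m, the height I had worked out for the collar on the hub's face. Commanding 2 mm further did not move it, but the upward force rose from about 20 N to 29 N.
- **No slip in the grip:** the head moved less than 0.3 pixels relative to the gripper during the push.
- **Lid and tools:** the last scene picture shows the lid leaning open and the loose tools looking where they were at the start. I judged this by eye and did not measure it.

**What disagreed or stayed open:**
- **Side force:** about 9 N sideways remained. Shifting the command 1.4 mm did not reduce it.
- **Hub position:** the cameras' estimates of the hub differed by 2–3 mm. They agreed to about 1 mm after I corrected for where the case and the shaft head actually were.
- **Keyway angle:** the first rough estimates were −34° and −40°. I used −30°, from the close wrist-camera view.

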